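# Zero the press's stroke counter through its recessed reset well

### The arm

A 7-joint arm with a two-finger parallel gripper is mounted at the origin on the work surface. World frame = base frame: x ahead of the robot, y to its left, z up, the work surface at z = 0. Lengths are in m, angles in rad, forces in N, time in s.
With the tool pointing down it reaches from about 0.4 to 0.85 m from the base axis. Payload 10.4 kg.
Tool frame: the origin (TCP) lies midway between the tips of the shut fingers; the grasp point (between the pads) lies 19 mm behind it; y points along the fingers, x is the direction in which the jaws open and shut, and the axes are right-handed (so a half turn about y gives the same grasp; the last joint's range is limited). The gripper opens to 87 mm and grips with 3 to 60 N. Pads are 19 mm wide; open, the fingers measure 117 mm over their backs; the gripper's body (75 mm by 190 mm) begins 51 mm behind the grasp point.
Start: joints at [-1.138, 0.332, -0.065, 1.46, 0.022, 1.35, -0.088], TCP at [0.275, 0.561, 0.223] pointing down, gripper open.
Joint ranges: [-2.6, 2.6], [-0.5, 2.12], [-1.47, 1.34], [0.16, 2.42], [-1.27, 4.41], [0.06, 2.06], [-2.6, 2.6]. Speed limits (rad/s): [2.22, 2.22, 2.79, 2.79, 3.14, 3.14, 3.14].

### API

Orientations are given as a unit quaternion [x, y, z, w].
In Python, from bench import * gives the robot as it stands.
- The arm moves only by the tool jog_arm, never from a script. Its argument "commands" is a list of rows, each an object with "translation": the shift along the world's x, y, z in mm, a list of three; "twist": the turn about the world's z in rad. A call has 1 to 20 rows; each row shifts and turns the commanded pose from where the row before left it; what a row does not reach is not made up. A row lasts 1/10 s, in which the tool goes at most 50 mm and 8.59 degrees, less where a joint would pass 70% of its speed; a pose out of reach is approached as far as the arm can. A call is refused whole if a number of a shift passes 50 or a number of a turn 0.15, either way. A call with a gripper value outside its range is refused whole. "grip" is the closure, from 0 (fully open) to 1 (shut), set as the call begins (left out, the last holds). The fingers move at their own pace and stop on an object; "grip_force" is the grip in N (left out, the last holds). Time passes only in rows, so rows that do not move let the fingers close. It gives the time, the measured TCP pose, the force and the opening at its end, in the units of the state.
- read_state(): the state, without advancing time (a new reading comes with each control period).
- camera(name): name is "scene" or "top"; returns a dict with "img" (480x640x3 uint8, red, green, blue), "fx", "fy", "cx", "cy" (pixels), "cam_to_world" (4x4, takes a point from camera to world coordinates). Camera axes: x right, y down, z forward; pixel columns grow to the right and rows downward; lengths in m; the calibration is good to about 2 mm. A picture is of the moment at which its call begins. There is no depth.
- close_job(): hands the job in, once; it reports no verdict.
The state is a dict: "time": time; "joint_positions": joint angles; "joint_vel": joint speeds; "joint_torque": joint torques, N m; "ee_pos": TCP position; "eef_rot": TCP orientation; "ft_force": force on the tool from outside, world axes, zero at the start; "torque": the same for the moment, N m; "width": finger opening in m.
Only numpy, scipy, OpenCV 4.12 (cv2) and the standard library are available. Lean on these libraries where they do the work, as an engineer would, in place of code of your own. Each camera call takes 0.05 s, during which the arm holds its last target.

### The job

Zero the stroke counter of the hand press: with a fingertip push its steel dust shutter aside by the upright post until the round well is fully uncovered, reach a fingertip into the well and press the sunken key down to its stop for about a second, then let the key come up and push the shutter back so that it covers the well again. Only push and press, lift nothing; leave the tester with the square well, the gear wheels, the movement plate and the tweezers alone, and finish clear of everything.

Things in the scene. Friction and masses are not known exactly. Their poses are not given: they have to be found in the camera images.
- counter: stroke counter: fixed green box case 150 (x) x 140 (y) x 70 mm high, the one with a ROUND well and a swinging steel shutter on its flat top. Origin at the centre of its underside on the bench; z up. Its x and y run along its sides; all offsets below are in its axes. A small black display window lies on the top at x -34, y -34 mm
- well_mouth (a point): centre of the round well's mouth, in the counter's top face (70 mm above the bench), at x -20, y +30 mm from the counter's origin. The well is 46 mm in diameter, straight-walled and 40 mm deep
- reset_key_top (a point): centre of the top of the sunken brass key, a 30 mm disc on the well's axis, 22 mm below the mouth when up
- reset_key (a joint): how far the key is pressed, m: 0 up, 0.006 fully down (its stop). A spring pushes it up: about 2 N to start it, 5 N to hold it down
- shutter (a joint): angle of the shutter about its vertical pivot, rad: 0 = over the well, centred (stop); 1.6 = swung away (stop). It turns counterclockwise seen from above, so from the closed place its disc swings first towards the counter's -y, then towards +x. From 0.95 on the well is fully uncovered; below 0.15 it is fully covered. Light friction (about 1 N at the post) keeps it where it is left; there is no spring. Starts between 0 and 0.3
- shutter_pivot (a point): point on the shutter's pivot axis, in the counter's top face, at x +40, y +30 mm from the counter's origin. The pivot's boss, 22 mm in diameter, stands 9 mm high
- shutter_post (a point): top centre of the upright brass post by which the shutter is pushed: 12 mm in diameter, 25 mm tall, in the middle of the shutter's disc, 60 mm from the pivot axis, its top 30 mm above the counter's top face. The disc is steel, 64 mm in diameter, its top 5 mm above the counter's top face
- tester: rate tester: fixed green box case of the same size with an open SQUARE well and no shutter, to be left alone. Origin at the centre of its underside
- square_well_mouth (a point): centre of the mouth of the tester's square well, 42 mm wide, 40 mm deep, 70 mm above the bench
- tester_key (a joint): how far the tester's square key is pressed, m: 0 up, 0.006 down. Must stay up
- gear_large: loose brass gear wheel 54 mm in diameter, 5 mm thick, hub 16 mm high, lying flat. Origin at the centre of its underside. Leave alone
- gear_small: loose brass gear wheel 38 mm in diameter, 5 mm thick, hub 16 mm high, lying flat. Origin at the centre of its underside. Leave alone
- movement_plate: loose brass movement plate 80 (x) x 110 (y) x 5 mm with four pillars 18 mm tall, lying flat. Origin at the centre of its underside. Leave alone
- tweezers: loose brass tweezers 118 mm long (x), about 13 mm wide, 6 mm high, lying flat. Origin near the middle of their underside. Leave alone
Things that resemble listed ones, but are neither listed nor needed, are in the scene too. Leave any red look-alike of the counter alone.

How it is judged:
On the way, in this order (a step that is already met when the one before it is completed fails the run):
1. the shutter is swung aside so that the round well is fully uncovered (value of joint shutter above 0.95 rad), for 0.1 s.
2. the sunken key is pressed down to its stop and held there (value of joint reset_key above 0.005 m and value of joint shutter above 0.95 rad), for 0.5 s.
3. the key is up again and the shutter covers the well (value of joint reset_key below 0.0015 m and value of joint shutter below 0.15 rad), for 0.2 s.
At the end, for the whole second after the job is handed in: the reset key is up (less than 1.5 mm down), the shutter covers the round well (less than 0.15 rad from its closed stop), the tester's key is up, and the gear wheels, movement plate and tweezers lie within 15 mm of where they started (all of step 3 and value of joint tester_key below 0.0015 m and distance of each of gear_large, gear_small, movement_plate, tweezers from where it was at the start of the episode below 0.015 m); the robot touches nothing.
It fails at once if the tester's key in the square well is pressed (value of joint tester_key above 0.002 m).
It fails at once if a gear wheel, the movement plate or the tweezers are lifted, carried or pushed away (distance of any of gear_large, gear_small, movement_plate, tweezers from where it was at the start of the episode above 0.015 m).
It also fails if it takes over 64 s, if anything falls off the work surface, if the arm or the gripper's body presses on something with over 40 N, if the wrist force passes 120 N, or if a joint passes its speed limit or range.

## Working session

There is one attempt and no reset: what is moved stays moved. The work goes in short steps, Python scripts to look and compute and a tool call to move; the robot and the scene stay as the last step left them, time stands still between calls to the robot, and variables do not carry over. Pictures are saved under pics/ and viewed, and the job is handed in when it is done.

Besides the shell and the picture viewer there is one more tool, called after "Call:" in YAML: its name, and indented under it one key for each argument. jog_arm: Moves the arm, as the interface text tells. Its arguments: {"type":"object","properties":{"commands":{"type":"array"},"grip":{"type":"number"},"grip_force":{"type":"number"}},"required":["commands"]}

```bash
mkdir -p pics
python3 - <<'E'
from bench import *
import cv2
s=read_state();print(s)
for n in("scene","top"):
    c=camera(n);cv2.imwrite(f"pics/{n}0.png",c["img"][:,:,::-1]);print(n,c["fx"],c["fy"],c["cx"],c["cy"],c["cam_to_world"])
E
```

```text
{'time': 0.0, 'joint_positions': array([-1.13757703,  0.33288968, -0.0646984 ,  1.46094115,  0.02159463,
        1.34991715, -0.08853257]), 'joint_vel': array([ 0.00230606,  0.00094284, -0.00016024,  0.0019078 , -0.00016804,
       -0.00113309, -0.00080819]), 'joint_torque': array([-1.16248997e-03, -6.23257756e+01,  2.37811042e-02, -3.89903247e+01,
       -6.14690362e-02,  3.96191992e-02,  1.38557498e-04]), 'ee_pos': array([0.27495502, 0.56083057, 0.22174291]), 'eef_rot': array([ 0.60033568,  0.37366942, -0.37452091, -0.59975188]), 'ft_force': array([-0.24397695,  0.31173947, -0.04810033]), 'torque': array([0.02031411, 0.00956804, 0.00782572]), 'width': 0.08679827361910802}
scene 537.3362617216125 537.3362617216125 315.4579901183999 232.9816195396947 [[-0.87107072  0.39870016 -0.28683442  0.79548157]
 [ 0.49109082  0.71663218 -0.49524552  0.55812733]
 [ 0.0081003  -0.57225562 -0.8200353   0.80602799]
 [ 0.          0.          0.          1.        ]]
top 590.292453422919 590.292453422919 311.56229758208235 244.23544191110977 [[-3.78882105e-03 -9.89417317e-01  1.45048327e-01  3.76319929e-01]
 [-9.99806364e-01  9.47121022e-04 -1.96554453e-02  1.23228704e-01]
 [ 1.93100597e-02 -1.45094711e-01 -9.89229319e-01  1.15014580e+00]
 [ 0.00000000e+00  0.00000000e+00  0.00000000e+00  1.00000000e+00]]
```

View pics/scene0.png

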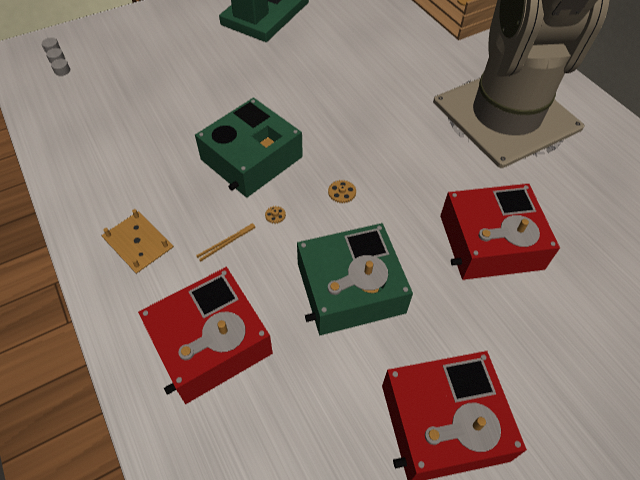

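View pics/top0.png

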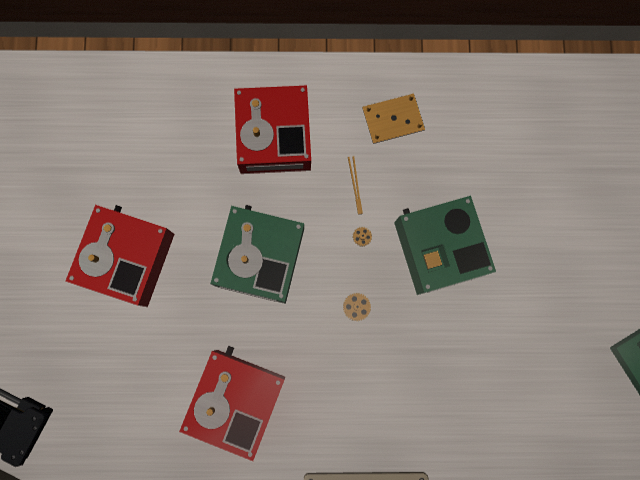

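The green counter is at about (258,254) in the top view, with the shutter's pivot near (248,228) and its post near (245,259). The tester is at (445,245), and there are three red look-alikes. I'll enlarge the counter next.

Run:
```python
import cv2
a=cv2.imread("pics/top0.png")[195:315,200:320];cv2.imwrite("pics/tc.png",cv2.resize(a,None,fx=5,fy=5,interpolation=cv2.INTER_CUBIC))
a=cv2.imread("pics/scene0.png")[210:340,285:425];cv2.imwrite("pics/sc.png",cv2.resize(a,None,fx=4,fy=4,interpolation=cv2.INTER_CUBIC))
```

```text
(no output)
```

View pics/tc.png

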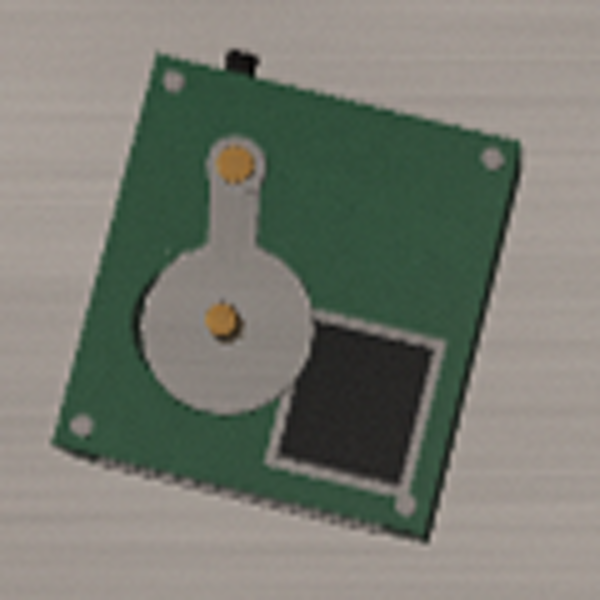

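View pics/sc.png

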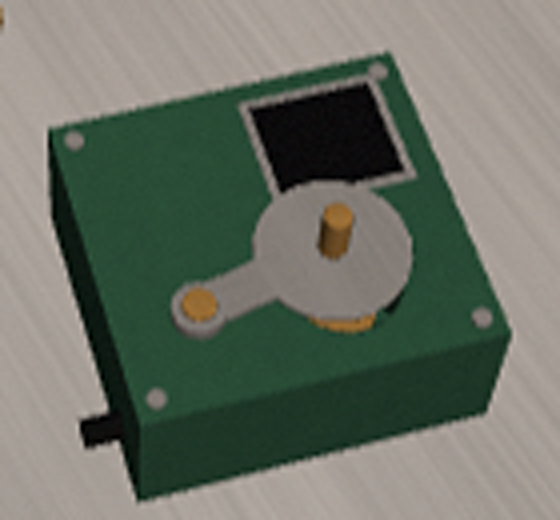

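```bash
cat > h.py <<'E'
import numpy as np
K={'top':(590.292453,311.562298,244.235442,np.array([[-3.78882105e-03,-9.89417317e-01,1.45048327e-01,3.76319929e-01],[-9.99806364e-01,9.47121022e-04,-1.96554453e-02,1.23228704e-01],[1.93100597e-02,-1.45094711e-01,-9.89229319e-01,1.15014580]])),
'scene':(537.336262,315.45799,232.98162,np.array([[-0.87107072,0.39870016,-0.28683442,0.79548157],[0.49109082,0.71663218,-0.49524552,0.55812733],[0.0081003,-0.57225562,-0.8200353,0.80602799]]))}
def pt(n,u,v,z):
    f,cx,cy,T=K[n];d=T[:,:3]@np.array([(u-cx)/f,(v-cy)/f,1]);return T[:,3]+d*(z-T[2,3])/d[2]
def crop(n,p,z):
    o,s={'top':((200,195),5),'scene':((285,210),4)}[n]
    return pt(n,(p[0]+.5)/s-.5+o[0],(p[1]+.5)/s-.5+o[1],z)
E
python3 - <<'E'
from h import *
L=np.array([(75,70),(75,-70),(-75,-70),(-75,70)])/1e3
C={'top':[(157,53),(521,143),(429,541),(53,443)],'scene':[(142,422),(50,128),(390,53),(511,333)]}
extra={'top':[((235,163),.079),((223,321),.1)],'scene':[((199,303),.079),((339,215),.1)]}
for n in C:
    P=np.array([crop(n,p,.07)[:2] for p in C[n]]);c=P.mean(0);Q=P-c
    th=np.arctan2((L[:,0]*Q[:,1]-L[:,1]*Q[:,0]).sum(),(L*Q).sum())
    R=np.array([[np.cos(th),-np.sin(th)],[np.sin(th),np.cos(th)]])
    print(n,c,th,'res mm',(Q-L@R.T)*1e3)
    E=[crop(n,p,z)[:2] for p,z in extra[n]]
    print('pivot,post',E,'local',[(R.T@(e-c))*1e3 for e in E],'pred pivot',c+R@[.04,.03],'well',c+R@[-.02,.03])
E
```

```text
top [0.51811498 0.20116193] -0.2415268643923766 res mm [[ 0.65758455  0.40332753]
 [ 0.04114306  0.79511722]
 [-1.63119014 -1.28868473]
 [ 0.93246253  0.09023999]]
pivot,post [array([0.56514302, 0.22126151]), array([0.50409658, 0.22292545])] local [array([40.85547608, 30.76458974]), array([-18.81702228,  17.77881394])] pred pivot [0.5641295  0.22072373] well [0.50587107 0.23507486]
scene [0.51760905 0.19967414] -0.2449766644086581 res mm [[-1.21652999 -0.64190224]
 [-0.35774796  0.48466982]
 [ 1.16900052  0.39978265]
 [ 0.40527744 -0.24255024]]
pivot,post [array([0.56412004, 0.21926976]), array([0.50390861, 0.2219945 ])] local [array([40.36971072, 30.29104256]), array([-18.70482604,  18.33112421])] pred pivot [0.56369078 0.21907708] well [0.5054822 0.2336291]
```

Run:
```python
from scipy.spatial.transform import Rotation as R
print(R.from_quat([0.60033568,0.37366942,-0.37452091,-0.59975188]).as_matrix().round(3))
```

```text
[[ 0.44  -0.001 -0.898]
 [ 0.898 -0.001  0.44 ]
 [-0.001 -1.    -0.   ]]
```

Call:
jog_arm:
  commands:
    - {"translation":[0,0,0],"twist":0}
    - {"translation":[0,0,0],"twist":0}
  grip: 1

```text
time: 0.3
ee_pos: [0.275, 0.5611, 0.2223]
eef_rot: [0.6, 0.374, -0.374, -0.6]
ft_force: [-0.5, -0.3, -0.2]
width: 0.0779
```

Call:
jog_arm:
  commands:
    - {"translation":[13.5,-19.5,0],"twist":-0.041}
    - {"translation":[13.5,-19.5,0],"twist":-0.041}
    - {"translation":[13.5,-19.5,0],"twist":-0.041}
    - {"translation":[13.5,-19.5,0],"twist":-0.041}
    - {"translation":[13.5,-19.5,0],"twist":-0.041}
    - {"translation":[13.5,-19.5,0],"twist":-0.041}
    - {"translation":[13.5,-19.5,0],"twist":-0.041}
    - {"translation":[13.5,-19.5,0],"twist":-0.041}
    - {"translation":[13.5,-19.5,-9],"twist":-0.041}
    - {"translation":[13.5,-19.5,-9],"twist":-0.041}
    - {"translation":[13.5,-19.5,-9],"twist":-0.041}
    - {"translation":[13.5,-19.5,-9],"twist":-0.041}
    - {"translation":[13.5,-19.5,-9],"twist":-0.041}
    - {"translation":[13.5,-19.5,-9],"twist":-0.041}
    - {"translation":[13.5,-19.5,-9],"twist":-0.041}
    - {"translation":[13.5,-19.5,-9],"twist":-0.041}
    - {"translation":[0,0,0],"twist":0}
    - {"translation":[0,0,0],"twist":0}
    - {"translation":[0,0,0],"twist":0}
  grip: 1

```text
time: 2.2
ee_pos: [0.491, 0.2499, 0.1506]
eef_rot: [-0.688, -0.161, 0.161, 0.689]
ft_force: [-0.5, 0.1, 1.0]
width: 0.0006
```

Run:
```python
from bench import *
import cv2
s=read_state();print(s["ee_pos"],s["eef_rot"],s["width"])
for n,(x,y) in(("scene",(240,130)),("top",(150,150))):
    c=camera(n);cv2.imwrite(f"pics/{n}1.png",cv2.resize(c["img"][y:y+210,x:x+280,::-1],None,fx=2.8,fy=2.8,interpolation=cv2.INTER_CUBIC))
```

```text
[0.4910009  0.24992732 0.15064595] [-0.6882892  -0.16125485  0.16108978  0.688698  ] 0.0005873051283709913
```

View pics/scene1.png

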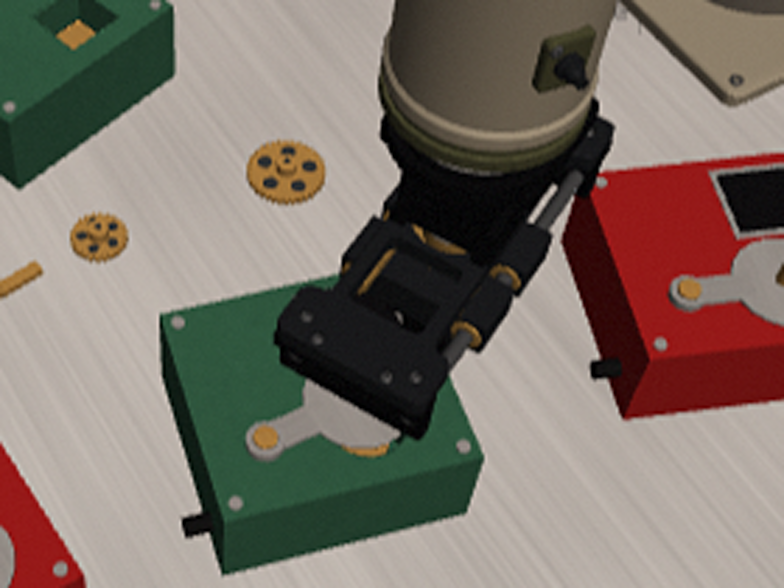

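View pics/top1.png

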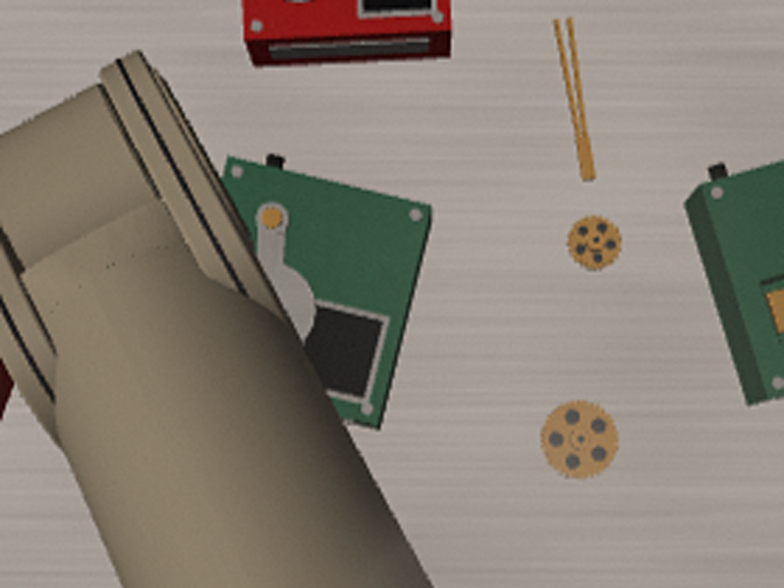

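The scene view shows the shut gripper above the +y side of the post. The shutter hasn't moved, and neither have the gears or tweezers. I'll descend beside the post.

Call:
jog_arm:
  commands:
    - {"translation":[0,0,-14],"twist":0}
    - {"translation":[0,0,-14],"twist":0}
    - {"translation":[0,0,-14],"twist":0}
    - {"translation":[0,0,-12],"twist":0}
    - {"translation":[0,0,-8],"twist":0}
    - {"translation":[0,0,-4],"twist":0}
    - {"translation":[0,0,0],"twist":0}
    - {"translation":[0,0,0],"twist":0}

```text
time: 3.1
ee_pos: [0.4914, 0.2493, 0.085]
eef_rot: [-0.688, -0.161, 0.161, 0.689]
ft_force: [-0.7, 0.3, -0.3]
width: 0.0006
```

Run:
```python
import numpy as np
p=np.array([564.2,220.1]);t=np.r_[.2,.3,.4,.5,.6,.7,.8,.9,1.,1.1,1.2,1.3]
f=np.pi+t-.243
T=p+60*np.c_[np.cos(f),np.sin(f)]+[-6.8,13.9]
print(T.round(1),np.diff(T,axis=0).round(1))
```

```text
[[497.5 236.6]
 [497.5 230.6]
 [498.1 224.6]
 [499.4 218.7]
 [501.2 213. ]
 [503.6 207.5]
 [506.5 202.3]
 [509.9 197.4]
 [513.8 192.8]
 [518.1 188.6]
 [522.8 185. ]
 [527.9 181.7]] [[ 0.  -6. ]
 [ 0.6 -6. ]
 [ 1.2 -5.9]
 [ 1.8 -5.7]
 [ 2.4 -5.5]
 [ 2.9 -5.2]
 [ 3.4 -4.9]
 [ 3.9 -4.6]
 [ 4.3 -4.1]
 [ 4.7 -3.7]
 [ 5.1 -3.2]]
```

Call:
jog_arm:
  commands:
    - {"translation":[2,-4,0],"twist":0}
    - {"translation":[2,-4,0],"twist":0}
    - {"translation":[2,-4,0],"twist":0}
    - {"translation":[0.3,-4,0],"twist":0}
    - {"translation":[0,-3,0],"twist":0}
    - {"translation":[0.6,-6,0],"twist":0}
    - {"translation":[1.2,-5.9,0],"twist":0}
    - {"translation":[1.8,-5.7,0],"twist":0}
    - {"translation":[2.4,-5.5,0],"twist":0}
    - {"translation":[2.9,-5.2,0],"twist":0}
    - {"translation":[3.4,-4.9,0],"twist":0}
    - {"translation":[0,0,0],"twist":0}

```text
time: 4.3
ee_pos: [0.5105, 0.1959, 0.0846]
eef_rot: [0.689, 0.161, -0.16, -0.689]
ft_force: [-0.4, -1.0, 0.1]
width: 0.0005
```

Call:
jog_arm:
  commands:
    - {"translation":[3.9,-4.6,0],"twist":0}
    - {"translation":[4.3,-4.1,0],"twist":0}
    - {"translation":[4.7,-3.7,0],"twist":0}
    - {"translation":[5.1,-3.2,0],"twist":0}
    - {"translation":[0,0,0],"twist":0}
    - {"translation":[0,0,0],"twist":0}

```text
time: 4.9
ee_pos: [0.528, 0.1813, 0.0846]
eef_rot: [0.689, 0.161, -0.161, -0.689]
ft_force: [-0.4, 0.4, 0.1]
width: 0.0002
```

Run:
```python
from bench import *
import cv2
s=read_state();print(s["ee_pos"],s["ft_force"],s["width"])
for n,(x,y) in(("scene",(240,130)),("top",(150,150))):
    c=camera(n);cv2.imwrite(f"pics/{n}2.png",cv2.resize(c["img"][y:y+210,x:x+280,::-1],None,fx=2.8,fy=2.8,interpolation=cv2.INTER_CUBIC))
```

```text
[0.52798557 0.18126795 0.08456564] [-0.388155    0.44732841  0.12593018] 0.00016082686014521063
```

View pics/scene2.png

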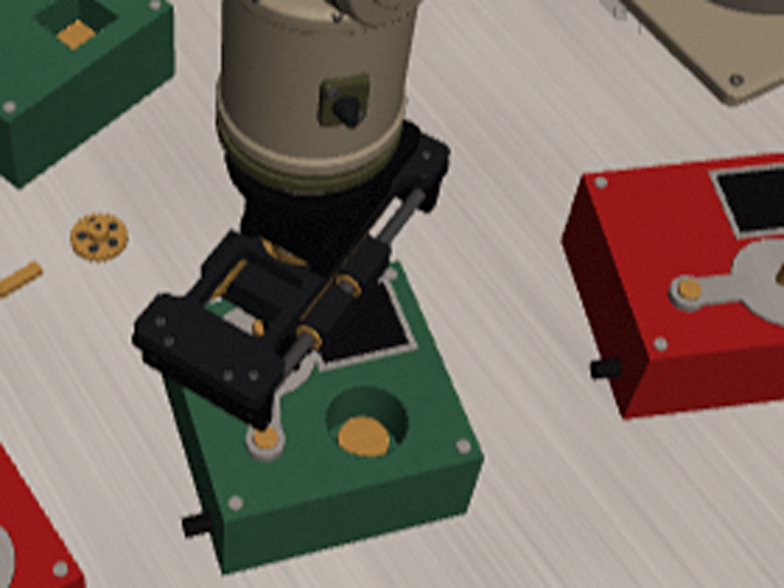

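View pics/top2.png

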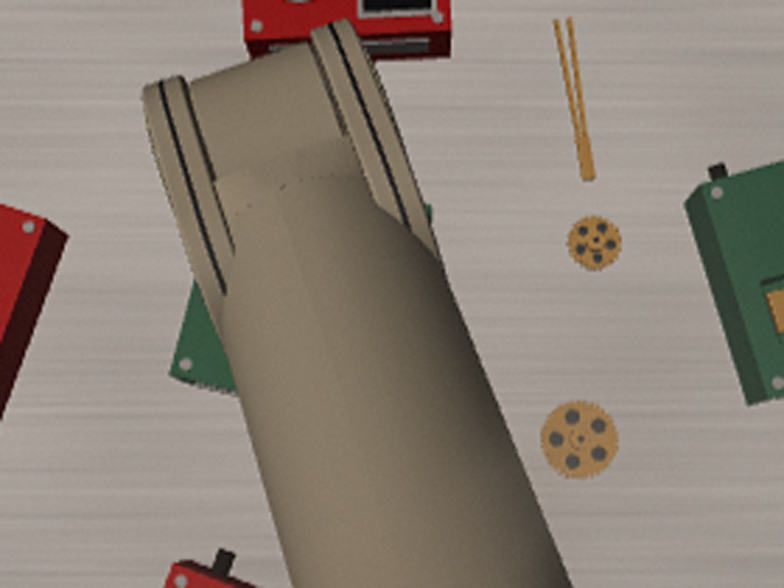

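The scene crop shows the well fully open, with its mouth centre at crop (367,424) and the brass key at (364,437). The shutter is under the gripper at lower left. I'll measure the well.

Run:
```python
from h import *
g=lambda u,v,z:pt('scene',(u+.5)/2.8-.5+240,(v+.5)/2.8-.5+130,z)
print(g(367,424,.07),g(326,424,.07),g(408,424,.07),g(364,437,.048))
```

```text
[0.507347   0.23636505 0.07      ] [0.52748653 0.22513358 0.07      ] [0.48719726 0.24760222 0.07      ] [0.50490319 0.2331392  0.048     ]
```

Call:
jog_arm:
  commands:
    - {"translation":[-4,8,0],"twist":0}
    - {"translation":[-4,8,6],"twist":0}
    - {"translation":[0,0,14],"twist":0}
    - {"translation":[0,0,14],"twist":0}
    - {"translation":[0,0,12],"twist":0}
    - {"translation":[-3,8,0],"twist":0}
    - {"translation":[-4,10,0],"twist":0}
    - {"translation":[-4,10,0],"twist":0}
    - {"translation":[-3,9,0],"twist":0}
    - {"translation":[0,0,0],"twist":0}
    - {"translation":[0,0,0],"twist":0}
    - {"translation":[0,0,0],"twist":0}

```text
time: 6.2
ee_pos: [0.5059, 0.2339, 0.1304]
eef_rot: [0.689, 0.161, -0.161, -0.688]
ft_force: [-0.6, 0.1, -0.3]
width: 0.0002
```

All the estimates put the well within about 2 mm of (0.506, 0.2345), so the tool is centred. I'll descend into it.

Call:
jog_arm:
  commands:
    - {"translation":[0,0.5,-15],"twist":0}
    - {"translation":[0,0,-15],"twist":0}
    - {"translation":[0,0,-15],"twist":0}
    - {"translation":[0,0,-10],"twist":0}
    - {"translation":[0,0,-8],"twist":0}
    - {"translation":[0,0,-8],"twist":0}
    - {"translation":[0,0,-5],"twist":0}
    - {"translation":[0,0,0],"twist":0}
    - {"translation":[0,0,0],"twist":0}

```text
time: 7.1
ee_pos: [0.5059, 0.235, 0.0548]
eef_rot: [-0.689, -0.161, 0.161, 0.689]
ft_force: [-0.8, 0.2, 0.3]
width: 0.0002
```

Call:
jog_arm:
  commands:
    - {"translation":[0,0,-4],"twist":0}
    - {"translation":[0,0,-4],"twist":0}
    - {"translation":[0,0,-2],"twist":0}
    - {"translation":[0,0,-2],"twist":0}
    - {"translation":[0,0,-1],"twist":0}
    - {"translation":[0,0,0],"twist":0}
    - {"translation":[0,0,0],"twist":0}

```text
time: 7.8
ee_pos: [0.5061, 0.2352, 0.0424]
eef_rot: [-0.688, -0.161, 0.161, 0.689]
ft_force: [-1.7, -0.8, 9.8]
width: 0.0007
```

Call:
jog_arm:
  commands:
    - {"translation":[0,0,-0.5],"twist":0}
    - {"translation":[0,0,0],"twist":0}
    - {"translation":[0,0,0],"twist":0}
    - {"translation":[0,0,0],"twist":0}
    - {"translation":[0,0,0],"twist":0}
    - {"translation":[0,0,0],"twist":0}
    - {"translation":[0,0,0],"twist":0}
    - {"translation":[0,0,0],"twist":0}
    - {"translation":[0,0,0],"twist":0}
    - {"translation":[0,0,0],"twist":0}
    - {"translation":[0,0,0],"twist":0}
    - {"translation":[0,0,0],"twist":0}

```text
time: 9.0
ee_pos: [0.5061, 0.2352, 0.0424]
eef_rot: [-0.688, -0.161, 0.16, 0.689]
ft_force: [-4.1, -1.3, 14.1]
width: 0.0004
```

Commanding 0.5 mm more raised the force to 14 N with no travel. The tip is at z 0.0424, which matches the key's stop at 0.042, and the hold lasted over 1 s. I'll raise it.

Call:
jog_arm:
  commands:
    - {"translation":[0,0,-0.1],"twist":0}
    - {"translation":[0,0,4],"twist":0}
    - {"translation":[0,0,8],"twist":0}
    - {"translation":[0,0,12],"twist":0}
    - {"translation":[0,0,15],"twist":0}
    - {"translation":[0,0,20],"twist":0}
    - {"translation":[0,0,20],"twist":0}
    - {"translation":[0,0,12],"twist":0}
    - {"translation":[0,0,0],"twist":0}
    - {"translation":[0,0,0],"twist":0}

```text
time: 10.0
ee_pos: [0.5055, 0.2348, 0.1317]
eef_rot: [0.689, 0.161, -0.161, -0.689]
ft_force: [0.5, -1.0, -0.6]
width: 0.0006
```

Run:
```python
from bench import *
import cv2
s=read_state();print(s["ee_pos"],s["ft_force"],s["width"])
for n,(x,y) in(("scene",(240,150)),("top",(150,150))):
    c=camera(n);cv2.imwrite(f"pics/{n}3.png",cv2.resize(c["img"][y:y+210,x:x+280,::-1],None,fx=2.8,fy=2.8,interpolation=cv2.INTER_CUBIC))
```

```text
[0.50546614 0.23483679 0.13167759] [ 0.49946954 -1.02353021 -0.56882496] 0.0006040697520952977
```

View pics/scene3.png

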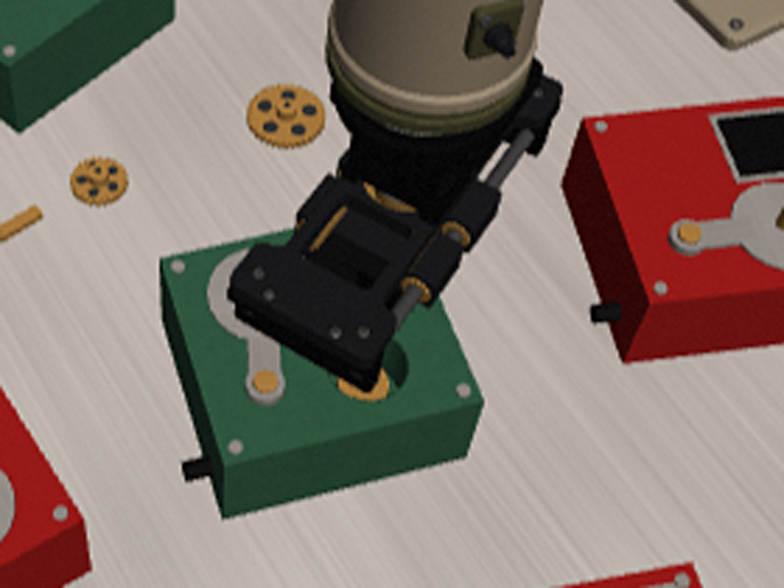

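View pics/top3.png

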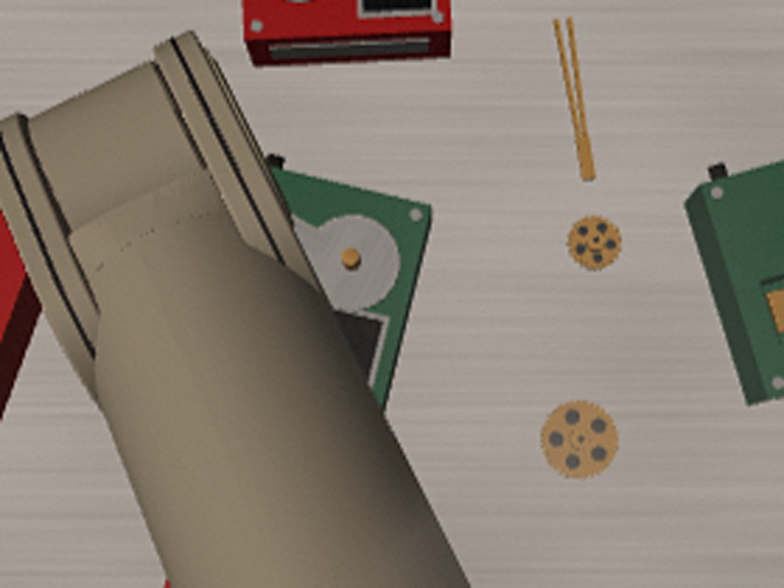

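The top crop shows the post at (351,258), and the key is up. I'll measure the post and work out the return arc.

Run:
```python
from h import *
q=pt('top',(351.5)/2.8-.5+150,258.5/2.8-.5+150,.1)
p=np.array([.5642,.2201]);d=q[:2]-p;print(q,np.hypot(*d),(np.arctan2(d[1],d[0])-np.pi+.243)%(2*np.pi))
P=p*1e3
t0=(np.arctan2(d[1],d[0])-np.pi+.243)%(2*np.pi)
for t in np.r_[t0,np.arange(1.4,-.01,-.1)]:
    f=np.pi+t-.243;print(round(t,2),(P+60*np.array([np.cos(f),np.sin(f)])+[6.8,-13.9]).round(1))
```

```text
[0.53474825 0.16800809 0.1       ] 0.059841224825945206 1.2992214384791865
1.3 [541.5 154. ]
1.4 [546.9 151.3]
1.3 [541.5 153.9]
1.2 [536.4 157.2]
1.1 [531.7 160.8]
1.0 [527.4 165. ]
0.9 [523.5 169.6]
0.8 [520.1 174.5]
0.7 [517.2 179.7]
0.6 [514.8 185.2]
0.5 [513.  190.9]
0.4 [511.7 196.8]
0.3 [511.1 202.8]
0.2 [511.1 208.8]
0.1 [511.6 214.8]
-0.0 [512.8 220.6]
```

Call:
jog_arm:
  commands:
    - {"translation":[7,-16,0],"twist":0}
    - {"translation":[7,-16,0],"twist":0}
    - {"translation":[7,-16,0],"twist":0}
    - {"translation":[7,-16,0],"twist":0}
    - {"translation":[7,-16,0],"twist":0}
    - {"translation":[7.5,-15,0],"twist":0}
    - {"translation":[0,0,0],"twist":0}
    - {"translation":[0,0,-12],"twist":0}
    - {"translation":[0,0,-14],"twist":0}
    - {"translation":[0,0,-12],"twist":0}
    - {"translation":[0,0,-8],"twist":0}
    - {"translation":[0,0,0],"twist":0}
    - {"translation":[0,0,0],"twist":0}

```text
time: 11.4
ee_pos: [0.5482, 0.1401, 0.0859]
eef_rot: [0.689, 0.161, -0.161, -0.689]
ft_force: [-0.5, 0.1, -0.1]
width: 0.0003
```

Call:
jog_arm:
  commands:
    - {"translation":[-2.2,4.5,0],"twist":0}
    - {"translation":[-2.2,4.5,0],"twist":0}
    - {"translation":[-2.2,4.8,0],"twist":0}
    - {"translation":[-5.1,3.3,0],"twist":0}
    - {"translation":[-4.7,3.6,0],"twist":0}
    - {"translation":[-4.3,4.2,0],"twist":0}
    - {"translation":[-3.9,4.6,0],"twist":0}
    - {"translation":[-3.4,4.9,0],"twist":0}
    - {"translation":[-2.9,5.2,0],"twist":0}
    - {"translation":[-2.4,5.5,0],"twist":0}
    - {"translation":[-1.8,5.7,0],"twist":0}
    - {"translation":[0,0,0],"twist":0}

```text
time: 12.6
ee_pos: [0.5129, 0.1921, 0.086]
eef_rot: [-0.688, -0.161, 0.161, 0.689]
ft_force: [0.2, 0.4, 0.1]
width: 0.0006
```

Call:
jog_arm:
  commands:
    - {"translation":[-1.3,5.9,0],"twist":0}
    - {"translation":[-0.6,6,0],"twist":0}
    - {"translation":[0,6,0],"twist":0}
    - {"translation":[0.3,3,0],"twist":0}
    - {"translation":[0.3,3,0],"twist":0}
    - {"translation":[0.4,2,0],"twist":0}
    - {"translation":[0.4,2,0],"twist":0}
    - {"translation":[0,0,0],"twist":0}
    - {"translation":[0,0,0],"twist":0}

```text
time: 13.5
ee_pos: [0.5127, 0.2187, 0.086]
eef_rot: [-0.688, -0.161, 0.161, 0.689]
ft_force: [-0.7, -0.9, -0.8]
width: 0.0003
```

Contact geometry puts the shutter at about 0.03 rad. I'll back off, rise and move away to look.

Call:
jog_arm:
  commands:
    - {"translation":[2,-5,0],"twist":0}
    - {"translation":[4,-8,0],"twist":0}
    - {"translation":[0,-5,10],"twist":0}
    - {"translation":[0,0,20],"twist":0}
    - {"translation":[0,0,25],"twist":0}
    - {"translation":[0,0,30],"twist":0}
    - {"translation":[0,0,30],"twist":0}
    - {"translation":[-10,25,10],"twist":0}
    - {"translation":[-15,25,0],"twist":0}
    - {"translation":[-15,25,0],"twist":0}
    - {"translation":[-15,25,0],"twist":0}
    - {"translation":[-15,25,0],"twist":0}
    - {"translation":[-15,25,0],"twist":0}
    - {"translation":[-15,25,0],"twist":0}
    - {"translation":[-15,25,0],"twist":0}
    - {"translation":[-15,25,0],"twist":0}
    - {"translation":[-15,25,0],"twist":0}
    - {"translation":[-15,25,0],"twist":0}
    - {"translation":[0,0,0],"twist":0}
    - {"translation":[0,0,0],"twist":0}

```text
time: 15.5
ee_pos: [0.3588, 0.4754, 0.2114]
eef_rot: [0.689, 0.161, -0.161, -0.688]
ft_force: [0.3, -0.1, 0.7]
width: 0.0004
```

Run:
```python
from bench import *
import cv2
s=read_state();print(s["ee_pos"],s["ft_force"],s["width"])
c=camera("scene");cv2.imwrite("pics/scene4.png",c["img"][:,:,::-1])
c=camera("top");cv2.imwrite("pics/top4.png",c["img"][:,:,::-1]);cv2.imwrite("pics/tc4.png",cv2.resize(c["img"][195:315,200:320,::-1],None,fx=5,fy=5,interpolation=cv2.INTER_CUBIC))
```

```text
[0.35883123 0.47536486 0.21143937] [ 0.29976745 -0.06120213  0.70575816] 0.00038320755221188526
```

View pics/scene4.png

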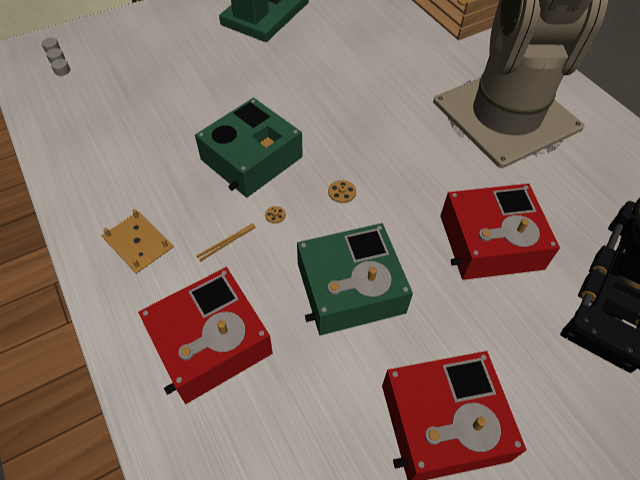

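View pics/tc4.png

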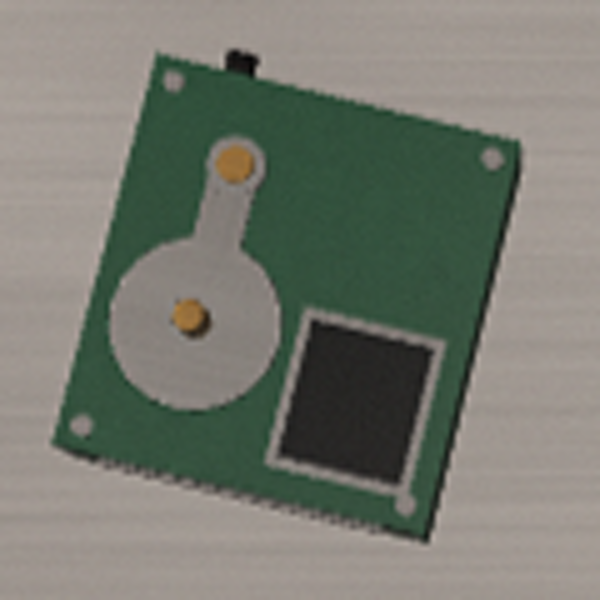

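View pics/top4.png

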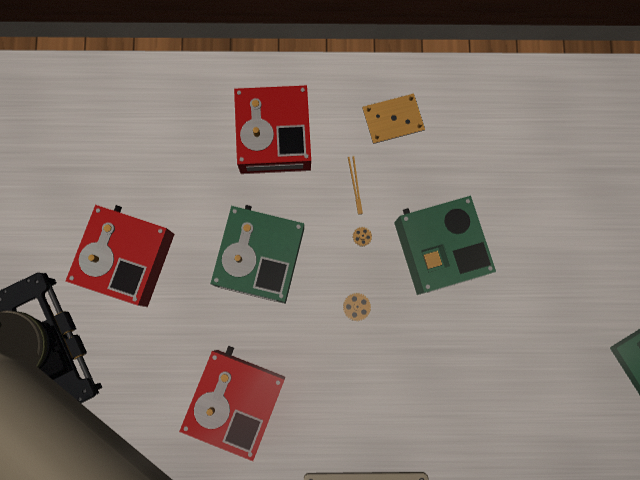

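The shutter covers the well, with the post at crop (190,316). The loose parts are at the same pixels as at the start and the arm is clear. I'll check the angle numerically and hand in if it passes.

Run:
```python
from h import *
q=crop('top',(190,316),.1)[:2];d=q-np.array([.5642,.2201]);t=(np.arctan2(d[1],d[0])-np.pi+.243+np.pi)%(2*np.pi)-np.pi
print(q,np.hypot(*d),t)
from bench import *
if abs(t)<.1: print(close_job())
```

```text
[0.5059142  0.23472525] 0.06009269576296381 -0.002847189458269561
the job is handed in; nothing more can be done
None
```

I finished the reset and handed the job in at about 15.6 s. No verdict was reported, so the results below come from my own measurements.

- **Opening the shutter:** with the shut fingertips I pushed the post until the shutter was at about 1.30 rad, measured from the camera. The pictures showed the round well fully uncovered.
- **Pressing the key:** I pressed to a tip height of 42.4 mm, which matches the key's stop at 42 mm. The force rose from 10 N to 14 N with no further travel, and I held it for over 1 s. The key was visibly up after I let go.
- **Closing the shutter:** I pushed the post back, and the final picture puts the shutter at about 0.00 rad (limit 0.15). The contact geometry had suggested about 0.03 rad, which agrees within the 2 mm calibration.
- **Other things:** the gear wheels, movement plate, tweezers, tester and red look-alikes look unmoved in the last pictures; I compared these by eye. The gripper is well clear of everything, with wrist force under 1 N.

No check failed.

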